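# Turn a thermoblock up and gauge its thermostat pocket

## Task

Check the thermostat pocket of the thermoblock: swing the turn-over fixture by its ball lever until it rests against its stop, so that the block's face looks up, and let the lever go. Then lift the digital depth gauge off its setting block and set it gently on the thermoblock's face with its pin down the middle of the large pocket, square to the sloping face, the foot flat on the metal on both sides. Finish while still gripping the gauge and pressing it there with a light push of about 10 N, and leave the other parts on the bench where they are.

Things in the scene. Friction and masses are not known exactly. Their poses are not given: they have to be found in the camera images.
- fixture: Blue turn-over fixture, fixed to the bench: base plate 120 x 176 x 10 mm with two upright cheeks 100 mm high. Origin: middle of the base's underside; x points away from the robot side, y along the turning axis, z up. The turning axis runs along y, 78 mm above the bench, through the middle of the block. (The big assembly jig to its right, 0.32 m high, stands still: keep clear.)
- swivel (a joint): Angle of the turning part that carries the block, rad. 0: the block's face looks level along -x of the fixture; grows as the face turns upward (the ball lever swings over the top, along +x of the fixture); 1.222 is the stop, where the face leans 20 degrees from level towards the -x side of the fixture. Stays where it is left (friction 0.25 N m, about 3 N at the ball).
- lever_knob (a point): Centre of the black ball, 27 mm in diameter, at the end of the turning lever: 95 mm from the turning axis, 84.5 mm from the fixture's middle on its -y side, outside the cheek. The rod below the ball is 9.6 mm thick. The ball leans 35 degrees from upright towards -x of the fixture at swivel 0 and 35 degrees towards +x at the stop. 
- pocket (a point): Centre of the mouth of the large round pocket, 18 mm in diameter, 12 mm deep, flat floor, between two small screw holes, in the machined face of the aluminium thermoblock (110 mm along y x 56 x 34 mm; the face is 17 mm from the turning axis). It is 16 mm off the block's middle towards the lever. Axes: z out of the face, y along the fixture's y, x away from the robot side once turned up.
- pocket_small (a point): Centre of the mouth of the other, smaller pocket (9 mm in diameter, 12 mm deep), 34 mm off the block's middle on the +y side. Not the one to gauge.
- setting_block: Ground steel setting block 36 x 70 x 24 mm, fixed, with a recess 18 mm in diameter and 12 mm deep in the middle of its top, on which the gauge stands at the start. Origin: middle of its underside, y along its length.
- depth_gauge: Digital depth gauge, 200 g, 99 mm high, standing along the setting block. Origin: middle of the foot's underside, z up. Steel foot 18 (x) x 56 (y) x 9 mm, thin stem, grey case 22 (x) x 40 (y) mm from 28 to 88 mm up, display on -x; a small cap on top. Grip the case across its 40 mm (y) from above. A sprung pin, 5 mm in diameter, comes out of the foot's middle.
- gauge_pin (a joint): Reading of the gauge, m: 0 when the pin's tip is 12 mm below the foot's underside (as on the setting block), -0.006 with the pin free and fully out (18 mm), positive when pushed in farther, up to 0.012. The spring pushes with less than 1.5 N.
- thermostat_1: Small loose black thermostat, 18 x 26 x 18 mm, a bystander.
- thermostat_2: A second such thermostat, a bystander.
- coil_3: Copper boiler coil standing upright, 64 x 61 x 105 mm, a bystander.
- tape_white: White tape roll, 60 mm in diameter, 17 mm high, a bystander.
- fitting_1: Brass union, 19 x 22 x 24 mm, a bystander.
- fitting_2: A second such union, a bystander.
There are look-alikes about, which are no part of the job. What is meant by the depth_gauge is not brown, and is the larger of those in its own colour.

How it is judged:
By the outcome, as a careful person would: the job done as asked, in the order asked, and still so for the second after the job is handed in, while the arm keeps its last pose, push and grip.
It also fails if it takes over 58 s, if anything falls off the work surface, if the arm or the gripper's body presses on something with over 40 N, if the wrist force passes 120 N, or if a joint passes its speed limit or range.

## Robot

A 6-joint arm with a two-finger parallel gripper is mounted at the origin on a cart in front of the work surface, level with it; the furniture and walls round the work are solid. World frame = base frame: x ahead of the robot, y to its left, z up, the work surface at z = 0. Lengths are in m, angles in degrees, forces in N, time in s.
With the tool pointing down it reaches from about 0.375 to 0.9 m from the base axis. Payload 3.1 kg.
Tool frame: the origin (TCP) lies on the centre line of the jaws, within the pads' length; the fingertips stand 22 mm ahead of it and the grasp point (between the pads) lies 3 mm ahead of it; z points along the fingers, y is the line along which they close (so a half turn about z gives the same grasp; the last joint's range is limited). The gripper opens to 87 mm and grips with 3 to 60 N. Pads are 19 mm wide; open, the fingers measure 117 mm over their backs; the gripper's body (75 mm by 190 mm) begins 51 mm behind the grasp point.
Start: joints at [-85.457, 30.224, 82.088, -0, 67.689, -10.227], TCP at [0.159, -0.604, 0.222] pointing down, gripper open.
Joint ranges: [-176.69, 176.69], [-43.24, 126.21], [12.49, 139.97], [-82, 262], [0, 151.66], [-163.58, 163.58]. Speed limits (degrees/s): [159.86, 159.86, 180, 180, 180, 180].

## Interface

Orientations are given as a 3x3 rotation matrix whose columns are the frame's x, y, z axes.
In Python, from rig import * gives the robot as it stands.
- The arm moves only by the shell command python3 -m jog 'ROWS'. ROWS is text: rows parted by semicolons, each of 7 numbers parted by spaces: the shift along the tool's x, y, z in mm, then the turn, a rotation vector about the tool's x, y, z in rad, then the finger opening in mm, from 0 to 87. In form: tx ty tz ax ay az fingers; .... A call has 1 to 12 rows; each row shifts and turns the commanded pose from where the row before left it, along the tool's axes as they then stand; what a row does not reach is not made up. A row lasts 1/8 s, in which the tool goes at most 62.5 mm and 10.7 degrees, less where a joint would pass 70% of its speed; a pose out of reach is approached as far as the arm can. A call with a gripper value outside its range is refused whole. The fingers move at their own pace and stop on an object; the grip force is fixed at half the most. Time passes only in rows, so rows that do not move let the fingers close. It gives the time, the measured TCP pose, the force, the opening and the grip force at its end, in the units of the state.
- read_state(): the state, without advancing time (a new reading comes with each control period).
- capture(name): name is "scene" or "top"; returns a dict with "color" (420x560x3 uint8, red, green, blue), "camera_matrix" (3x3 intrinsics, pixels), "R" (3x3) and "t" (3): a world point X has camera coordinates R X + t. Camera axes: x right, y down, z forward; pixel columns grow to the right and rows downward; lengths in m; the calibration is good to about 2 mm. A picture is of the moment at which its call begins. There is no depth.
- hand_in(): hands the job in; it is judged then, once.
Trained networks look in the newest picture that a camera, given by its name, has taken for a name from the list of things; names that differ only in an ending like _2 or _b are one class to them, and where a whole thing is asked for, a point or a joint stands for the part that bears it (a point fixed in the world has none). Each returns a list of dicts, best first, with "conf" (0 to 1); they miss things now and then, are a little off and sometimes report something else, mostly with a low value. They report only what shows in the picture. A call takes as long as a camera call. They do not tell look-alikes from the thing itself.
- find_in(camera, target): "at" ([x, y, z] in m, in world coordinates, good to about 4 mm: the middle of the surface that is visible of it).
- trace(camera, target): "pixels" (420x560 bool, what is visible of it).
- place_of(camera, target): "at" ([x, y, z] in m, in world coordinates, good to about 4 mm: a listed point, or the origin of a listed thing).
The state is a dict: "time_s": time; "joint_positions": joint angles; "qvel": joint speeds; "tau": joint torques, N m; "position": TCP position; "tcp_rot": TCP orientation; "force": force on the tool from outside, world axes, zero at the start; "moment": the same for the moment, N m; "opening": opening from 0.0 (shut) to 1.0 (fully open); "grasp_force": force on a finger pad.
Only numpy, scipy, OpenCV 4.12 (cv2) and the standard library are available. Lean on these libraries where they do the work, as an engineer would, in place of code of your own. Each camera call takes 0.05 s, during which the arm holds its last target. There are 200 camera calls.

## Working session

There is one attempt and no reset: what is moved stays moved. The work goes in short steps, Python scripts to look and compute and a shell command to move; the robot and the scene stay as the last step left them, time stands still between calls to the robot, and variables do not carry over. Pictures are saved under pics/ and viewed, at most 10 in all, crops included, and the job is handed in when it is done.

```bash
ls; mkdir -p pics; python3 - <<'E'
from rig import *
import cv2, numpy as np
s=read_state()
print(s['position'],np.round(s['tcp_rot'],3).tolist(),s['time_s'],s['opening'])
for c in ("scene","top"):
    d=capture(c)
    cv2.imwrite(f"pics/{c}0.png",d["color"][:,:,::-1])
    print(c,d["camera_matrix"].tolist(),np.round(d["R"],3).tolist(),np.round(d["t"],3).tolist(), np.round(-d["R"].T@d["t"],3))
    for n in ("fixture","lever_knob","pocket","pocket_small","setting_block","depth_gauge","coil_3","thermostat_1","tape_white","fitting_1"):
        try: print(n,[(np.round(r["at"],3).tolist(),round(r["conf"],2)) for r in place_of(c,n)][:5])
        except Exception as e: print(n,e)
E
```

```text
pics
[ 0.15932055 -0.60360418  0.22087132] [[0.967, 0.255, -0.0], [0.255, -0.967, 0.002], [0.0, -0.002, -1.0]] 0.0 1.0000902043780033
scene [[465.6767521027462, 0.0, 284.54968748333926], [0.0, 465.6767521027462, 211.69769821073572], [0.0, 0.0, 1.0]] [[-0.889, -0.458, -0.006], [-0.245, 0.486, -0.839], [0.387, -0.744, -0.544]] [0.468, 0.22, 1.215] [-0.     1.011  0.849]
fixture [([0.524, -0.114, -0.002], 0.92)]
lever_knob [([0.455, -0.186, 0.157], 0.92), ([0.481, 0.212, -0.0], 0.68)]
pocket [([0.482, 0.209, 0.025], 0.62), ([0.504, -0.125, 0.074], 0.56)]
pocket_small [([0.512, -0.081, 0.078], 0.69)]
setting_block [([0.503, -0.125, 0.078], 0.68), ([0.481, 0.212, 0.002], 0.64)]
depth_gauge [([0.478, 0.209, 0.023], 0.91), ([0.552, 0.468, 0.015], 0.8), ([0.43, 0.312, 0.009], 0.72)]
coil_3 [([0.531, 0.379, -0.003], 0.82)]
thermostat_1 [([0.574, 0.072, 0.0], 0.51), ([0.444, 0.05, -0.001], 0.4)]
tape_white [([0.634, 0.229, 0.004], 0.9)]
fitting_1 [([0.482, 0.214, 0.001], 0.69), ([0.511, -0.418, -0.001], 0.49), ([0.574, -0.389, 0.0], 0.45)]
top [[444.2080478874565, 0.0, 281.96966321702973], [0.0, 444.2080478874565, 210.09304808294888], [0.0, 0.0, 1.0]] [[0.047, -0.999, -0.002], [-0.927, -0.043, -0.373], [0.373, 0.019, -0.928]] [-0.003, 0.544, 1.37] [-0.007 -0.005  1.474]
fixture [([0.522, -0.119, -0.0], 0.7)]
lever_knob [([0.455, -0.185, 0.155], 0.6)]
pocket [([0.498, -0.13, 0.078], 0.7), ([0.577, 0.07, -0.0], 0.43)]
pocket_small [([0.515, -0.078, 0.075], 0.97), ([0.531, 0.376, 0.0], 0.74), ([0.447, 0.047, -0.007], 0.37)]
setting_block [([0.484, 0.209, -0.004], 0.69), ([0.633, 0.228, 0.0], 0.39)]
depth_gauge [([0.548, 0.45, 0.017], 0.65), ([0.461, 0.308, 0.021], 0.62), ([0.485, 0.21, 0.026], 0.5)]
coil_3 [([0.533, 0.376, -0.0], 0.8)]
thermostat_1 [([0.577, 0.07, 0.001], 0.54), ([0.445, 0.047, -0.002], 0.35)]
tape_white [([0.632, 0.229, -0.0], 0.53)]
fitting_1 [([0.574, -0.39, 0.005], 0.56)]
```

View pics/scene0.png

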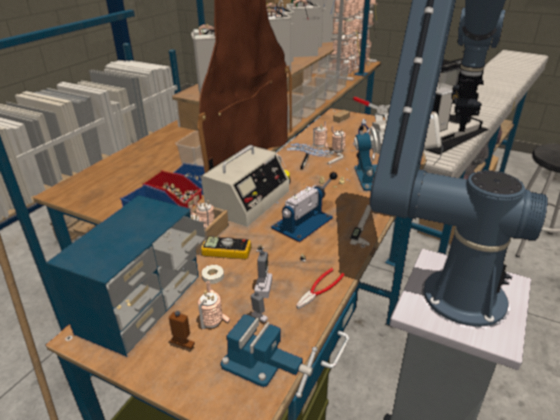

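View pics/top0.png

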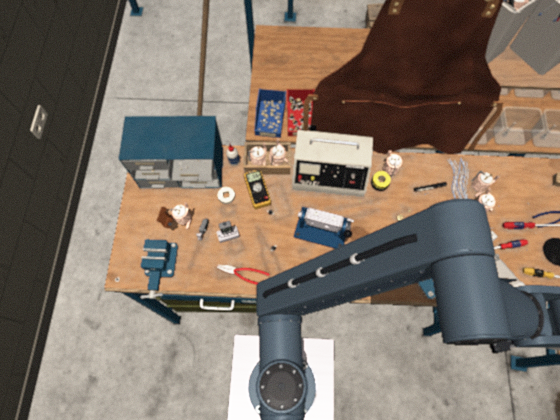

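The scene view shows the blue fixture at about (300,210) with its black ball at (333,176). The grey gauge on its block is at (263,265), with a smaller grey look-alike at (259,300) and a brown one at (180,328). In the top view the fixture is at (323,225) and the gauge at (228,230). Next I'll zoom in and average repeated network readings.

```bash
cat > h.py <<'E'
from rig import *
import cv2, numpy as np
def crop(img,c0,r0,w,h,k):
    o=cv2.resize(img[r0:r0+h,c0:c0+w,::-1],None,fx=k,fy=k,interpolation=cv2.INTER_CUBIC)
    for c in range(-(-c0//10)*10,c0+w,10):
        cv2.line(o,(int((c-c0+.5)*k),0),(int((c-c0+.5)*k),5),(0,255,255),1); cv2.putText(o,str(c),(int((c-c0+.5)*k)-8,15),0,.32,(0,255,255),1)
    for r in range(-(-r0//10)*10,r0+h,10):
        cv2.line(o,(0,int((r-r0+.5)*k)),(5,int((r-r0+.5)*k)),(0,255,255),1); cv2.putText(o,str(r),(7,int((r-r0+.5)*k)+3),0,.32,(0,255,255),1)
    return o
def proj(d,X):
    p=d["camera_matrix"]@(d["R"]@np.asarray(X,float).reshape(-1,3).T+d["t"].reshape(3,1)); return (p[:2]/p[2]).T
def tri(d1,p1,d2,p2):
    P=[d["camera_matrix"]@np.c_[d["R"],d["t"]] for d in (d1,d2)]
    X=cv2.triangulatePoints(P[0],P[1],np.array(p1,float).reshape(2,1),np.array(p2,float).reshape(2,1)); return X[:3,0]/X[3,0]
def near(cam,n,ref,r=.04):
    return [x["at"] for x in place_of(cam,n) if np.linalg.norm(np.array(x["at"])-ref)<r]
E
python3 - <<'E'
from h import *
a=capture("scene");b=capture("top")
A=a["color"];B=b["color"]
top=np.hstack([crop(A,270,165,80,75,5),crop(B,285,200,75,60,5)[:, :]] if False else [crop(A,265,165,80,75,5),np.vstack([crop(B,285,195,80,60,5),np.zeros((75,400,3),np.uint8)])])
bot=np.hstack([crop(A,235,240,80,45,5),crop(B,190,205,80,45,5)])
cv2.imwrite("pics/crops.png",np.vstack([top,bot]))
refs=dict(fixture=(.523,-.117,0),lever_knob=(.455,-.186,.156),pocket=(.501,-.128,.076),pocket_small=(.513,-.08,.076),setting_block=(.482,.21,0),depth_gauge=(.482,.21,.024))
acc={}
for i in range(4):
    for c in("scene","top"):
        capture(c)
        for n,r in refs.items():
            for p in near(c,n,r,.03): acc.setdefault((n,c),[]).append(p)
for k,v in sorted(acc.items()): print(k,len(v),np.round(np.mean(v,0),4),np.round(np.std(v,0),4))
E
```

```text
('depth_gauge', 'scene') 4 [0.4832 0.208  0.0222] [0.0015 0.0011 0.0019]
('depth_gauge', 'top') 3 [0.4839 0.2094 0.025 ] [0.0008 0.0009 0.0007]
('fixture', 'scene') 4 [ 0.5257 -0.1151  0.0025] [0.0013 0.0006 0.0013]
('fixture', 'top') 4 [ 0.523  -0.12   -0.0033] [0.0015 0.0012 0.0006]
('lever_knob', 'scene') 4 [ 0.4562 -0.1868  0.1559] [0.0015 0.0014 0.001 ]
('lever_knob', 'top') 4 [ 0.4539 -0.1866  0.1555] [0.0013 0.0009 0.0015]
('pocket', 'scene') 4 [ 0.5021 -0.1278  0.0769] [0.0014 0.0005 0.0006]
('pocket', 'top') 4 [ 0.5005 -0.1285  0.0789] [0.0024 0.001  0.0008]
('pocket_small', 'scene') 4 [ 0.5128 -0.0792  0.0798] [0.0011 0.0018 0.0015]
('pocket_small', 'top') 4 [ 0.5149 -0.0786  0.0752] [0.0005 0.0008 0.0009]
('setting_block', 'scene') 5 [0.4824 0.2117 0.0063] [0.002  0.0018 0.0075]
('setting_block', 'top') 4 [ 0.4824  0.2076 -0.0041] [0.0006 0.001  0.001 ]
```

View pics/crops.png

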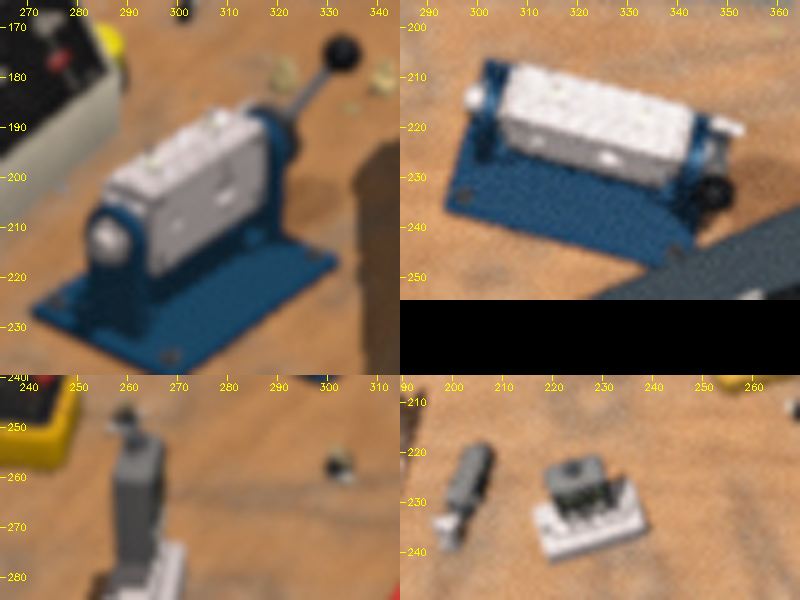

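The crops confirm the layout. The ball is at scene (333,175) and top (348,233), the pocket at top (326,226), and the grey gauge on its block at top (226,232). Now I'll fit the yaws and locate the jig.

```bash
cat >> h.py <<'E'
def ray(d,p,z):
    v=d["R"].T@np.linalg.inv(d["camera_matrix"])@np.array([p[0],p[1],1.]); c=-d["R"].T@d["t"]; return c+v*(z-c[2])/v[2]
E
python3 - <<'E'
from h import *
from scipy.optimize import least_squares
s35,c35=np.sin(np.radians(35)),np.cos(np.radians(35))
obs={'f':(.5243,-.1175,0),'k':(.455,-.1867,.1557),'p':(.5013,-.1282,.078),'s':(.5138,-.0789,.0775)}
loc={'f':(0,0),'k':(-.095*s35,-.0845),'p':(-.017,-.016),'s':(-.017,.034)}
def res(q):
    c,s=np.cos(q[2]),np.sin(q[2]);R=np.array([[c,-s],[s,c]])
    return np.concatenate([R@loc[k]+q[:2]-obs[k][:2] for k in obs])
r=least_squares(res,[.52,-.12,-.25]);print(r.x,np.degrees(r.x[2]),np.round(r.fun*1e3,1))
a=capture("scene");b=capture("top")
for z in (0,.32): print('jig',z,[np.round(ray(a,p,z)[:2],3).tolist() for p in((358,130),(380,130),(358,186),(378,190),(392,180))])
for n in ("setting_block","depth_gauge"):
  for t in trace("top",n):
    m=t["pixels"];ys,xs=np.nonzero(m);
    P=np.array([ray(b,p,.024)[:2] for p in zip(xs,ys)],np.float32)
    q=cv2.minAreaRect(P*1000);print(n,t["conf"],len(xs),xs.mean(),ys.mean(),q)
    e=np.linalg.eigh(np.cov(P.T))[1][:,1];print(np.degrees(np.arctan2(e[1],e[0])))
# block edges picked in crop
u=ray(b,(220.5,241.5),0);v=ray(b,(239,235.3),0);print(u,v,np.degrees(np.arctan2(*(u-v)[1::-1])))
print('gauge top',[ray(b,p,.088)[:2] for p in((219.5,223.5),(229.5,220.5))])
E
```

```text
[ 0.52359519 -0.11594924 -0.20091217] -11.511419646569111 [-0.7  1.6 -1.7 -1.2  2.4 -0.  -0.1 -0.3]
jig 0 [[0.618, -0.911], [0.528, -0.955], [0.443, -0.423], [0.369, -0.428], [0.345, -0.522]]
jig 0.32 [[0.385, -0.186], [0.329, -0.214], [0.276, 0.118], [0.23, 0.115], [0.215, 0.056]]
depth_gauge 0.62 189 225.17460317460316 229.1058201058201 ((497.71160888671875, 217.91815185546875), (51.52803039550781, 52.962623596191406), 22.30974769592285)
-136.587137182992
depth_gauge 0.56 301 170.81063122923587 227.67109634551494 ((490.36383056640625, 407.4173583984375), (101.85840606689453, 47.22004318237305), 34.11420822143555)
-143.46089690933408
[0.45790915 0.23300325 0.        ] [0.48356097 0.17059718 0.        ] 112.34495764492867
gauge top [array([0.49247288, 0.22827574]), array([0.50462715, 0.1960384 ])]
```

```bash
python3 -m jog '0 0 -50 0 0 0.155 87;0 0 -55 0 0 0.155 87;0 0 -55 0 0 0.154 87;0 0 -50 0 0 0 87;22 -50 0 0 0 0 60;22 -50 0 0 0 0 60;22 -50 0 0 0 0 60;22 -50 0 0 0 0 60'
```

```text
time_s: 5.2
position: [0.2872, -0.425, 0.432]
tcp_rot: [[0.979, -0.205, 0.0], [-0.205, -0.979, -0.0], [0.0, 0.0, -1.0]]
force: [0.7, 0.6, -0.1]
opening: 0.708
grasp_force: 0.0
```

```bash
python3 -m jog '23 -53 0 0 0 0 60;23 -53 0 0 0 0 60;23 -53 0 0 0 0 60;23 -53 0 0 0 0 60;23 -53 0 0 0 0 60;0 0 50 0 0 0 60;0 0 50 0 0 0 60;0 0 50 0 0 0 60;0 0 0 0 0 0 60'; python3 - <<'E'
from h import *
a=capture("scene");b=capture("top")
o=np.vstack([np.hstack([crop(a["color"],270,110,130,100,3),crop(b["color"],290,170,130,100,3)])])
cv2.imwrite("pics/lev.png",o)
s=read_state();print(s["position"],s["time_s"],[x["at"] for x in place_of("scene","lever_knob")],[x["at"] for x in place_of("top","lever_knob")])
E
```

```text
time_s: 6.32
position: [0.4508, -0.1889, 0.2788]
tcp_rot: [[0.979, -0.205, -0.008], [-0.205, -0.979, 0.006], [-0.009, -0.004, -1.0]]
force: [0.2, 0.1, 0.6]
opening: 0.696
grasp_force: 0.0
[ 0.45407512 -0.19131373  0.28306252] 6.425 [[0.4582, -0.1874, 0.1559]] []
```

View pics/lev.png

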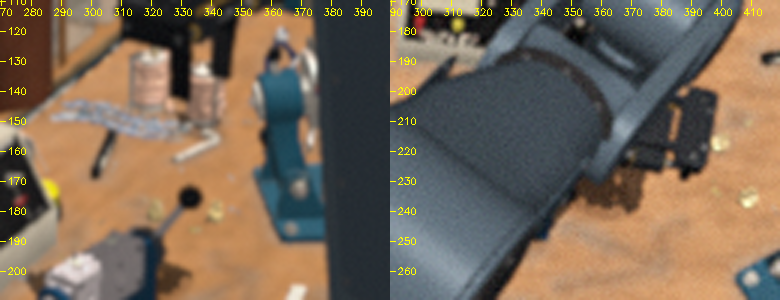

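```bash
python3 -m jog '0 -2 50 0 0 0 60;1 -2 50 0 0 0 60;0 0 24 0 0 0 60;0 0 0 0 0 0 60;0 0 0 0 0 0 10;0 0 0 0 0 0 10;0 0 0 0 0 0 10;0 0 0 0 0 0 10;0 0 0 0 0 0 10'
```

```text
time_s: 7.65
position: [0.4554, -0.186, 0.1582]
tcp_rot: [[0.979, -0.206, 0.001], [-0.206, -0.979, 0.002], [0.0, -0.002, -1.0]]
force: [1.8, 5.1, 4.2]
opening: 0.274
grasp_force: 30.0
```

```bash
python3 -m jog '7 0 -4.45 0 0 0 10;7.35 0 -3.83 0 0 0 10;7.66 0 -3.17 0 0 0 10;7.9 0 -2.49 0 0 0 10;0 0 0 0 0 0 10'; python3 - <<'E'
from h import *
a=capture("scene");s=read_state();print([(x["at"],x["conf"]) for x in place_of("scene","lever_knob")],s["position"],s["force"])
cv2.imwrite("pics/lev2.png",crop(a["color"],255,120,120,110,6))
E
```

```text
time_s: 8.28
position: [0.4855, -0.1929, 0.1725]
tcp_rot: [[0.979, -0.205, 0.001], [-0.205, -0.979, 0.0], [0.001, -0.001, -1.0]]
force: [-0.8, 5.5, 1.0]
opening: 0.264
grasp_force: 29.3
[([0.4833, -0.1933, 0.1701], 0.97)] [ 0.48554253 -0.19297395  0.17254158] [-0.42599171  4.83227776  0.70253219]
```

View pics/lev2.png

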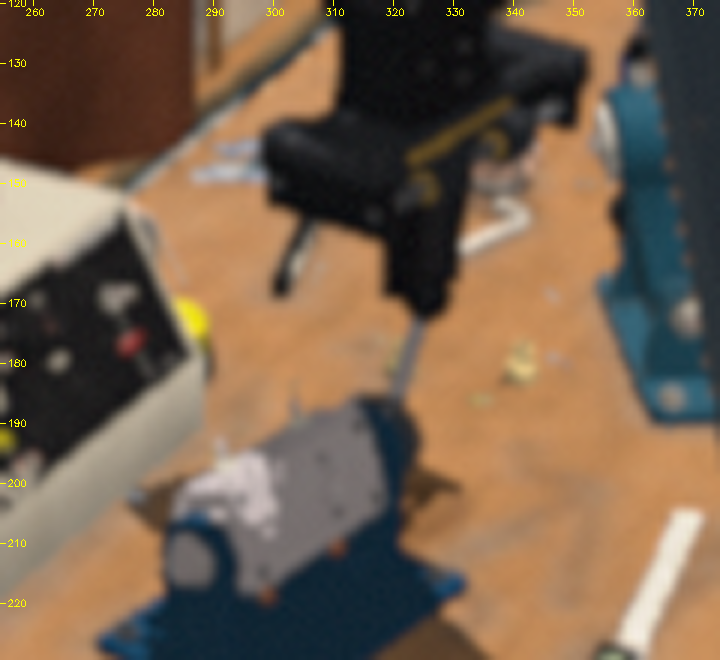

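The fingers hold the ball at scene (325,168) and the block is turning with it, so I'll continue the arc to the stop.

```bash
python3 -m jog '8.09 0 -1.8 0 0 0 10;8.22 0 -1.08 0 0 0 10;8.28 0 -0.36 0 0 0 10;8.28 0 0.36 0 0 0 10;8.22 0 1.08 0 0 0 10;8.09 0 1.8 0 0 0 10;7.9 0 2.49 0 0 0 10;7.66 0 3.17 0 0 0 10;7.35 0 3.83 0 0 0 10;5 0 3.2 0 0 0 10;0 0 0 0 0 0 10'
```

```text
time_s: 9.75
position: [0.5679, -0.2125, 0.163]
tcp_rot: [[0.978, -0.206, 0.018], [-0.205, -0.979, -0.009], [0.019, 0.005, -1.0]]
force: [7.4, 1.5, 5.5]
opening: 0.119
grasp_force: 4.5
```

```bash
python3 - <<'E'
from h import *
a=capture("scene");s=read_state();print([(x["at"],x["conf"]) for x in place_of("scene","lever_knob")],s["position"],s["force"],s["opening"],s["grasp_force"])
cv2.imwrite("pics/lev3.png",crop(a["color"],255,120,100,100,6))
E
```

```text
[([0.5517, -0.2084, 0.1617], 0.83)] [ 0.56788694 -0.21251682  0.1630477 ] [6.85112628 1.54188162 5.06606254] 0.11903069910879953 4.609563499689102
```

View pics/lev3.png

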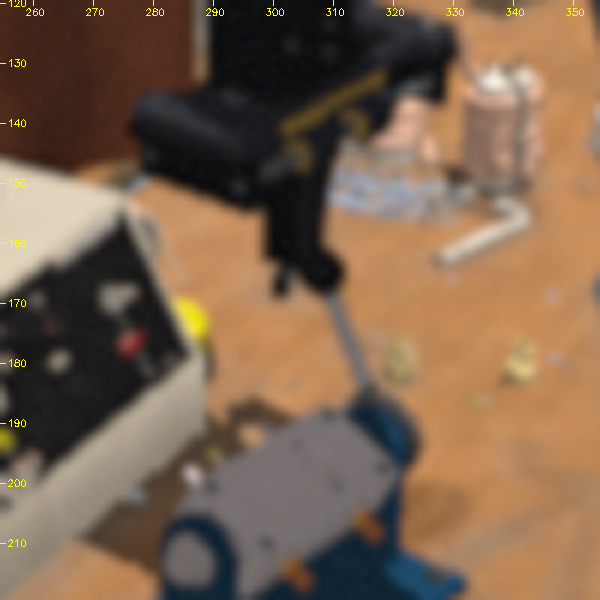

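The fingers slid ahead of the ball near the end. The ball sits at scene (310,164), about 7° short of the stop. I'll lift, go behind it and push it home with closed fingers.

```bash
python3 -m jog '0 0 -30 0 0 0 10;0 0 -25 0 0 0 0;-28 0 0 0 0 0 0;-26 0 0 0 0 0 0;0 0 30 0 0 0 0;0 0 24 0 0 0 0;6 0 0 0 0 0 0;0 0 0 0 0 0 0'
```

```text
time_s: 10.85
position: [0.5153, -0.2008, 0.1614]
tcp_rot: [[0.979, -0.204, 0.004], [-0.204, -0.979, -0.003], [0.005, 0.002, -1.0]]
force: [1.3, -0.6, 0.2]
opening: 0.003
grasp_force: 0.0
```

```bash
python3 -m jog '6 0 1 0 0 0 0;5 0 1 0 0 0 0;0 0 0 0 0 0 0'; python3 - <<'E'
from h import *
a=capture("scene");s=read_state();print([(x["at"],x["conf"]) for x in place_of("scene","lever_knob")])
E
```

```text
time_s: 11.22
position: [0.5241, -0.2016, 0.1584]
tcp_rot: [[0.979, -0.204, 0.001], [-0.204, -0.979, -0.001], [0.001, 0.001, -1.0]]
force: [-1.1, -0.0, 1.3]
opening: 0.005
grasp_force: 0.1
[([0.5484, -0.2098, 0.1588], 0.79), ([0.5262, -0.1167, 0.0], 0.45)]
```

```bash
python3 -m jog '5 0 1 0 0 0 0;4 0 1.5 0 0 0 0;3 0 1 0 0 0 0;0 0 0 0 0 0 0'
```

```text
time_s: 11.82
position: [0.5347, -0.2036, 0.1538]
tcp_rot: [[0.979, -0.205, -0.002], [-0.205, -0.979, 0.001], [-0.002, -0.0, -1.0]]
force: [-3.1, -0.0, -1.8]
opening: 0.004
grasp_force: 1.7
```

```bash
python3 -m jog '3 0 1 0 0 0 0;2 0 1 0 0 0 0;0 0 0 0 0 0 0'
```

```text
time_s: 12.2
position: [0.5357, -0.2038, 0.1528]
tcp_rot: [[0.979, -0.204, -0.01], [-0.204, -0.979, 0.002], [-0.011, -0.0, -1.0]]
force: [-13.1, 0.1, 7.8]
opening: 0.007
grasp_force: 6.6
```

The stop is reached: the force rose to 13 N and motion stalled. I'll back off, lift and travel to above the gauge.

```bash
python3 -m jog '-25 0 0 0 0 0 0;0 0 -50 0 0 0 0;0 0 -50 0 0 -0.145 70;0 0 0 0 0 -0.145 70;0 0 0 0 0 -0.145 70;0 0 0 0 0 -0.145 70;15.6 -48.6 0 0 0 0 70;15.6 -48.6 0 0 0 0 70;15.6 -48.6 0 0 0 0 70;15.6 -48.6 0 0 0 0 70;15.6 -48.6 0 0 0 0 70;0 0 0 0 0 0 70'; python3 - <<'E'
from h import *
a=capture("scene");b=capture("top");s=read_state();print(s["position"],s["time_s"])
np.savez("turned.npz",**{k+i:d[k] for d,i in((a,'a'),(b,'b')) for k in d})
o=np.vstack([np.hstack([crop(a["color"],265,160,80,75,5),crop(b["color"],290,195,80,75,5)]),np.hstack([crop(a["color"],235,240,80,45,5),crop(b["color"],190,205,80,45,5)])])
cv2.imwrite("pics/turned.png",o)
for c in("scene","top"):
    for n in ("lever_knob","pocket","pocket_small","depth_gauge"): print(c,n,[(np.round(x["at"],4).tolist(),round(x["conf"],2)) for x in place_of(c,n)][:3])
E
```

```text
time_s: 13.7
position: [0.5006, 0.0585, 0.2535]
tcp_rot: [[0.929, 0.37, 0.004], [0.37, -0.929, 0.001], [0.005, 0.0, -1.0]]
force: [-0.2, -1.7, 0.4]
opening: 0.805
grasp_force: 0.0
[0.50108253 0.05541414 0.25334348] 13.8
scene lever_knob [([0.5607, -0.2098, 0.1527], 0.82)]
scene pocket [([0.5171, -0.1266, 0.0918], 0.9)]
scene pocket_small [([0.5258, -0.0816, 0.0942], 0.93)]
scene depth_gauge [([0.5337, 0.4327, 0.0163], 0.95), ([0.4605, 0.3082, 0.0223], 0.63), ([0.4836, 0.2042, 0.0239], 0.6)]
top lever_knob [([0.558, -0.2126, 0.1536], 0.7)]
top pocket [([0.5124, -0.13, 0.0931], 0.79)]
top pocket_small [([0.5228, -0.0825, 0.0922], 0.64)]
top depth_gauge []
```

View pics/turned.png

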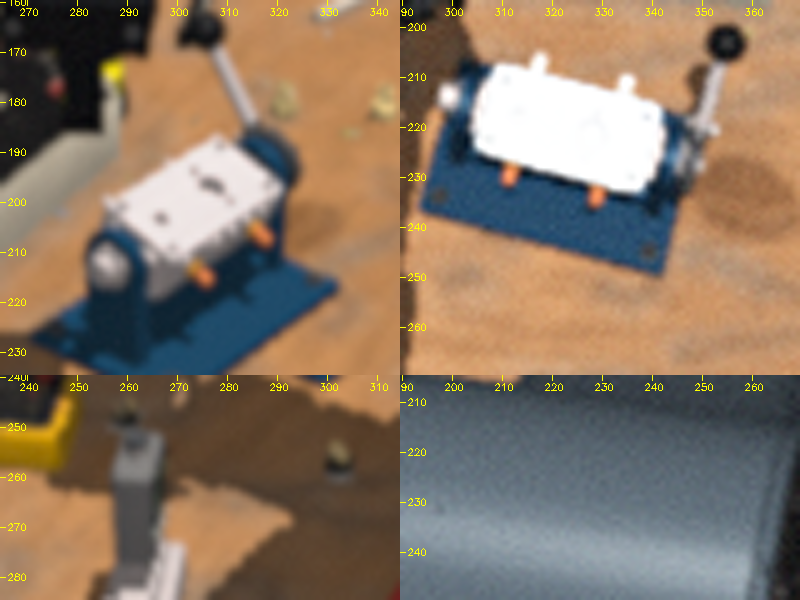

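The block is now face up, with the large pocket at scene (307,196), the small one at (297,203), and the ball at the stop at scene (305,166) and top (355,203). Next I'll fit the poses from picked pixels.

```bash
python3 - <<'E'
from h import *
from scipy.optimize import least_squares
z=np.load("turned.npz");a={k:z[k+'a'] for k in("camera_matrix","R","t")};b={k:z[k+'b'] for k in("camera_matrix","R","t")}
s,c=np.sin(np.radians(20)),np.cos(np.radians(20))
def face(u,y,h=17): return np.array([u*c-h*s,y,78+u*s+h*c])
ball=np.array([95*np.sin(np.radians(35)),-84.5,78+95*np.cos(np.radians(35))])
A=[(face(0,-16),(306.9,196.5),2),(face(0,34),(296.7,202.9),2),(ball,(305.1,165.9),1),((-60,-88,5),(332.1,216.7),1),(face(-28,55),(296.5,212.5),1),(face(-28,-55),(321.1,196.5),1),(face(28,55),(285.5,200.1),1),(face(28,-55),(308.9,186.5),1)]
B=[((-60,88,2),(293.9,236.1),1),((-60,-88,2),(341.9,249.3),1),(ball,(354.7,203.1),1)]
def T(q,X):
    C,S=np.cos(q[3]),np.sin(q[3]);return np.array([[C,-S,0],[S,C,0],[0,0,1]])@X/1000+q[:3]
def res(q,L=((a,A),(b,B))):
    return np.concatenate([w*(proj(d,T(q,np.array(X,float)))[0]-p) for d,l in L for X,p,w in l])
for nm,L in(("both",((a,A),(b,B))),("scene",((a,A),)),("top",((b,B),))):
    f=(lambda q:np.r_[res(q,L),q[2]*200]) if nm!="scene" else (lambda q:np.r_[res(q,L),q[2]*2000])
    r=least_squares(f,[.523,-.117,0,-.22]);print(nm,np.round(r.x,4),np.degrees(r.x[3]),'pocket',np.round(T(r.x,face(0,-16)),4));print(np.round(r.fun,1))
g=tri(a,(259.5,248.5),b,(223.9,223.5));print('cap',g)
for nm,d,p in(("scene",a,(259.5,248.5)),("top",b,(223.9,223.5))): print(nm,ray(d,p,.121))
s_=read_state()
E
```

```text
both [ 0.5259 -0.1183 -0.0023 -0.2414] -13.832878921225673 pocket [ 0.5164 -0.1324  0.0916]
[-0.7  0.1 -0.7  0.1  0.6 -0.3  0.6  0.   2.1 -1.1 -0.4  0.6 -0.1 -0.
 -1.  -0.  -0.8  0.2  0.2  0.8  0.6  0.1 -0.5]
scene [ 0.524  -0.1147 -0.     -0.247 ] -14.152464363641995 pocket [ 0.5145 -0.1288  0.094 ]
[-0.5  0.2 -0.7  0.1  0.8 -0.4  0.8  0.2  2.  -1.  -0.3  0.7 -0.1 -0.
 -0.9 -0.  -0. ]
top [ 0.5267 -0.1179 -0.0012 -0.2354] -13.485976399937048 pocket [ 0.5173 -0.1321  0.0928]
[-0.8  0.1  0.3  0.3  0.5 -0.4 -0.2]
cap [0.48419705 0.20881546 0.12869976]
scene [0.49522542 0.1993163  0.121     ]
top [0.48123763 0.20845035 0.121     ]
```

```bash
python3 -m jog '13.3 -49.6 0 0 0 0 70;13.3 -49.6 0 0 0 0 70;13.3 -49.6 0 0 0 0 70;0 0 30 0 0 0 70;0 0 0 0 0 0 70'; python3 - <<'E'
from h import *
a=capture("scene");b=capture("top");s=read_state();print(s["position"],s["time_s"])
print(proj(a,[.574,.071,.009]),proj(a,[.483,.2085,.112]),proj(a,[.483,.2085,.123]))
from math import *
for yaw in(20,):
  C,S=cos(radians(yaw)),sin(radians(yaw));print(np.round(proj(a,[[.483+C*x-S*y,.2085+S*x+C*y,z] for z in(.112,.052) for x,y in((-.011,-.02),(-.011,.02),(.011,.02),(.011,-.02))]),1).tolist())
print([x["at"] for c in("scene","top") for x in place_of(c,"depth_gauge")])
cv2.imwrite("pics/g.png",crop(a["color"],235,215,70,80,7))
E
```

```text
time_s: 14.82
position: [0.4806, 0.208, 0.2208]
tcp_rot: [[0.931, 0.366, -0.005], [0.366, -0.931, -0.001], [-0.005, -0.001, -1.0]]
force: [-0.5, 0.5, 0.3]
opening: 0.809
grasp_force: 0.0
[0.48273948 0.20763203 0.22280266] 14.925
[[259.32397956 247.65133819]] [[261.99555412 254.60279852]] [[261.85564943 251.17791121]]
[[267.5, 250.1], [265.0, 259.9], [256.3, 259.2], [259.1, 249.5], [268.1, 268.1], [265.7, 278.1], [257.3, 277.4], [259.9, 267.5]]
[[0.5325, 0.4381, 0.0147], [0.4843, 0.2098, 0.0235], [0.4582, 0.3058, 0.0238], [0.4849, 0.2091, 0.0248]]
```

View pics/g.png

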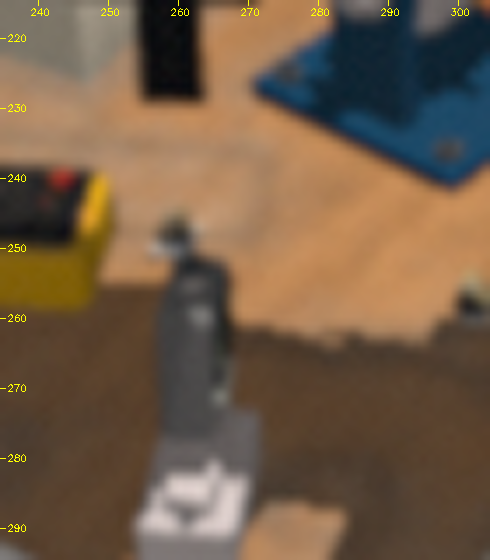

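The small black object at scene (259,247) is a thermostat behind the gauge. The gauge case spans columns 257–268 with the fingers straight above it. I'll descend and grip.

```bash
python3 -m jog '1 -1 50 0 0 0 70;0 0 50 0 0 0 70;0 0 24 0 0 0 70;0 0 10 0 0 0 70;0 0 0 0 0 0 70;0 0 0 0 0 0 30;0 0 0 0 0 0 30;0 0 0 0 0 0 30;0 0 0 0 0 0 30;0 0 0 0 0 0 30'
```

```text
time_s: 16.27
position: [0.4832, 0.2095, 0.089]
tcp_rot: [[0.931, 0.365, 0.001], [0.365, -0.931, 0.0], [0.001, 0.0, -1.0]]
force: [-0.3, 0.9, 2.4]
opening: 0.46
grasp_force: 29.7
```

Grip is good: 40 mm opening, 30 N. I'll lift and carry it towards the fixture.

```bash
python3 -m jog '0 0 -20 0 0 0 30;0 0 -40 0 0 0 30;0 0 -50 0 0 0 30;0 0 -50 0 0 0 30;0 0 0 0 0 0.1545 30;0 0 0 0 0 0.1545 30;0 0 0 0 0 0.1545 30;0 0 0 0 0 0.1545 30;10 46 0 0 0 0 30;10 46 0 0 0 0 30;10 46 0 0 0 0 30;0 0 0 0 0 0 30'
```

```text
time_s: 17.77
position: [0.4783, 0.0656, 0.2481]
tcp_rot: [[0.969, -0.246, -0.002], [-0.246, -0.969, -0.001], [-0.001, 0.001, -1.0]]
force: [0.3, 1.1, -1.9]
opening: 0.458
grasp_force: 29.7
```

```bash
python3 -m jog '10 46 0 0 0 0 30;10 46 0 0 0 0 30;10 46 0 0 0 0 30;10 45 0 0 0 0 30;0 0 0 0 0.1164 0 30;0 0 0 0 0.1164 0 30;0 0 0 0 0.1163 0 30;0 0 0 0 0 0 30;0 0 0 0 0 0 30'; python3 - <<'E'
from h import *
a=capture("scene");b=capture("top");s=read_state();print(s["position"],s["time_s"],np.round(s["tcp_rot"],3).tolist(),s["force"])
o=np.hstack([crop(a["color"],265,125,90,110,4),crop(b["color"],285,170,90,90,4)[:440]] if False else [crop(a["color"],265,125,95,110,4),crop(b["color"],285,160,95,110,4)])
cv2.imwrite("pics/hov.png",o)
T=np.array(s["position"]);R=np.array(s["tcp_rot"])
for h in(65,77,83): print(h,proj(a,T+R[:,2]*h/1000),proj(b,T+R[:,2]*h/1000))
print([(c,np.round(x["at"],4)) for c in("scene","top") for x in place_of(c,"depth_gauge")])
E
```

```text
time_s: 18.9
position: [0.4743, -0.119, 0.249]
tcp_rot: [[0.912, -0.241, 0.332], [-0.227, -0.97, -0.083], [0.342, 0.0, -0.94]]
force: [-0.1, -0.3, -1.6]
opening: 0.456
grasp_force: 29.8
[ 0.4748232  -0.11939577  0.24910882] 19.0 [[0.912, -0.241, 0.333], [-0.226, -0.97, -0.083], [0.343, 0.0, -0.939]] [ 0.34377789  0.35338024 -2.28923321]
65 [[312.16949184 171.74725458]] [[328.72586272 216.11216751]]
77 [[311.00173334 174.63479216]] [[328.70797851 216.23770712]]
83 [[310.42308563 176.06562481]] [[328.69915098 216.2996726 ]]
[('scene', array([0.535 , 0.4369, 0.011 ])), ('scene', array([0.4576, 0.3083, 0.0276])), ('scene', array([ 0.5251, -0.1194,  0.0007])), ('scene', array([ 0.4963, -0.1268,  0.1878])), ('scene', array([0.481 , 0.214 , 0.0009]))]
```

View pics/hov.png

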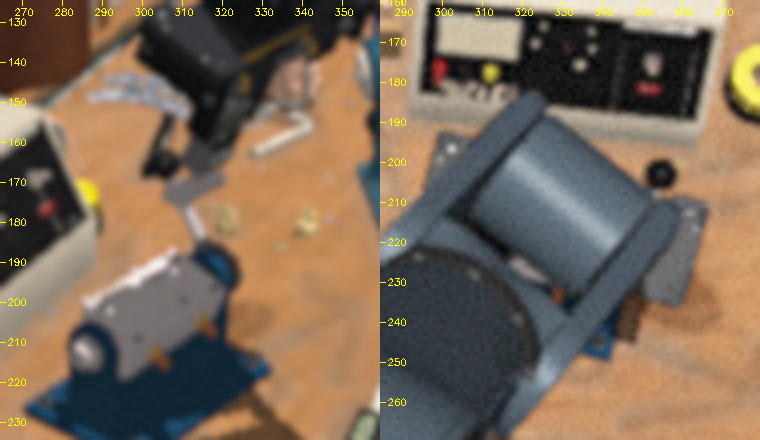

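The gauge hangs above the block, foot at about scene (313,172). The measured pose agrees with the prediction from the grip, about 65 mm ahead of the TCP. I'll align and come close.

```bash
python3 -m jog '-7 0 20 0 0 0 30;-7 0 24 0 0 0 30;0 0 20 0 0 0 30;0 0 0 0 0 0 30;0 0 0 0 0 0 30'; python3 - <<'E'
from h import *
a=capture("scene");s=read_state();print(s["position"],s["time_s"],s["force"])
T=np.array(s["position"]);R=np.array(s["tcp_rot"])
f=lambda x,y,h:T+R@np.array([x,y,h])/1000
c=[f(x,y,65) for x,y in((-9,-28),(-9,28),(9,28),(9,-28))]
print('foot',np.round(proj(a,c),1).tolist(),'pin',np.round(proj(a,[f(0,0,65),f(0,0,83)]),1).tolist())
n=-R[:,2];d=(np.array([.5155,-.1293,.0932])-f(0,0,65));print('to go tool',np.round(R.T@d*1000,1))
print([np.round(x["at"],4) for x in place_of("scene","depth_gauge")],[np.round(x["at"],4) for x in place_of("scene","pocket")],[np.round(x["at"],4) for x in place_of("scene","pocket_small")])
cv2.imwrite("pics/near.png",crop(a["color"],275,155,65,65,9))
E
```

```text
time_s: 19.73
position: [0.4824, -0.1214, 0.1841]
tcp_rot: [[0.912, -0.242, 0.332], [-0.227, -0.97, -0.083], [0.343, 0.0, -0.939]]
force: [-0.1, 0.0, -2.8]
opening: 0.461
grasp_force: 29.8
[ 0.48237968 -0.12137477  0.18442397] 19.775 [ 0.08818513  0.50189992 -1.4128957 ]
foot [[306.0, 194.8], [317.4, 187.8], [313.1, 184.3], [301.8, 191.2]] pin [[309.6, 189.5], [308.0, 193.6]]
to go tool [ 0.7 -0.3 32.4]
[array([0.5322, 0.4331, 0.0147]), array([0.459 , 0.3084, 0.0222]), array([ 0.5018, -0.1283,  0.1217])] [array([ 0.5137, -0.1276,  0.0893])] [array([ 0.5251, -0.0801,  0.0964])]
```

View pics/near.png

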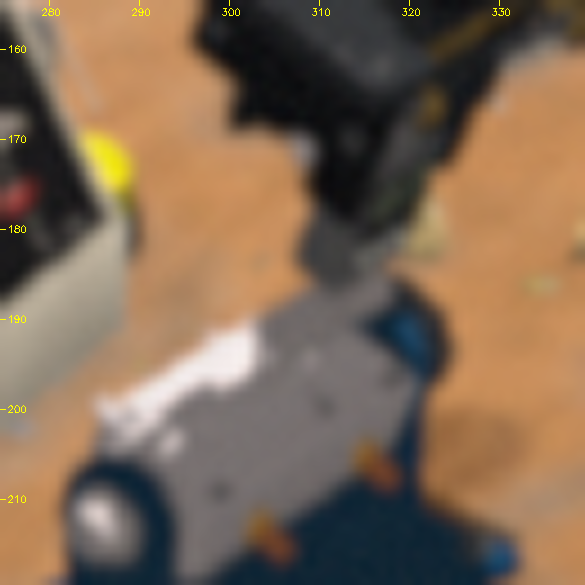

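The gauge is lined up above the face, and the network's pose agrees within 2 mm. I'll go down slowly.

```bash
python3 -m jog '0.7 -0.6 10 0 0 0 30;0 0 9 0 0 0 30;0 0 7 0 0 0 30;0 0 0 0 0 0 30;0 0 0 0 0 0 30'
```

```text
time_s: 20.55
position: [0.491, -0.1227, 0.1593]
tcp_rot: [[0.912, -0.242, 0.331], [-0.227, -0.97, -0.082], [0.341, -0.0, -0.94]]
force: [-0.5, 0.1, -1.8]
opening: 0.459
grasp_force: 29.8
```

```bash
python3 -m jog '0 0 1.5 0 0 0 30;0 0 1.5 0 0 0 30;0 0 0 0 0 0 30;0 0 0 0 0 0 30'
```

```text
time_s: 21.05
position: [0.4922, -0.1231, 0.1567]
tcp_rot: [[0.912, -0.242, 0.332], [-0.227, -0.97, -0.083], [0.342, -0.0, -0.94]]
force: [-0.0, 0.1, -1.1]
opening: 0.453
grasp_force: 29.8
```

```bash
python3 -m jog '0 0 1 0 0 0 30;0 0 1 0 0 0 30;0 0 0 0 0 0 30'
```

```text
time_s: 21.42
position: [0.4928, -0.1233, 0.155]
tcp_rot: [[0.912, -0.242, 0.332], [-0.227, -0.97, -0.083], [0.342, 0.0, -0.94]]
force: [-2.7, -0.5, 2.2]
opening: 0.458
grasp_force: 29.8
```

```bash
python3 -m jog '0 0 0.7 0 0 0 30;0 0 0 0 0 0 30'
```

```text
time_s: 21.68
position: [0.4929, -0.1233, 0.155]
tcp_rot: [[0.912, -0.242, 0.333], [-0.227, -0.97, -0.083], [0.343, 0.0, -0.939]]
force: [-5.7, 0.8, 9.6]
opening: 0.459
grasp_force: 29.8
```

```bash
python3 -m jog '0 0 0.7 0 0 0 30;0 0 0 0 0 0 30'; python3 - <<'E'
from h import *
s=read_state();print(s["moment"],np.array(s["tcp_rot"]).T@s["force"],np.array(s["tcp_rot"]).T@s["moment"])
E
```

```text
time_s: 21.92
position: [0.493, -0.1234, 0.1549]
tcp_rot: [[0.911, -0.242, 0.333], [-0.227, -0.97, -0.084], [0.344, 0.001, -0.939]]
force: [-8.9, 1.2, 17.0]
opening: 0.456
grasp_force: 29.8
[ 0.20218905  0.87883789 -0.03248037] [ -2.58197188   0.98795464 -19.02238873] [-0.0260967  -0.90167387  0.02438462]
```

```bash
cat > st.py <<'E'
from h import *
s=read_state();R=np.array(s["tcp_rot"]);print(s["time_s"],np.round(s["position"],4),'F',np.round(R.T@s["force"],2),'M',np.round(R.T@s["moment"],3))
E
python3 -m jog '0 0 -4 0 0 0 30;0 0 0 0 0 0 30;0 0 0 0 0 0 30' >/dev/null; python3 st.py; python3 - <<'E'
from h import *
a=capture("scene");s=read_state();T=np.array(s["position"]);R=np.array(s["tcp_rot"])
f=lambda x,y,h:T+R@np.array([x,y,h])/1000
print(np.round(proj(a,[f(x,y,65) for x,y in((-9,-28),(-9,28),(9,28),(9,-28),(0,0))]),1).tolist())
print([np.round(x["at"],4) for x in place_of("scene","depth_gauge")],[np.round(x["at"],4) for x in place_of("scene","pocket_small")],[np.round(x["at"],4) for x in place_of("scene","lever_knob")])
cv2.imwrite("pics/seat.png",crop(a["color"],280,160,60,60,10))
E
```

```text
22.3 [ 0.4923 -0.1232  0.1571] F [-0.9   0.12  1.56] M [-0.058 -0.376  0.011]
[[303.2, 201.4], [314.5, 194.4], [310.3, 190.9], [299.0, 197.9], [306.8, 196.1]]
[array([0.5333, 0.4355, 0.0137]), array([0.4583, 0.3081, 0.0231]), array([ 0.5112, -0.1306,  0.0912])] [array([ 0.5252, -0.0817,  0.0969]), array([ 0.5168, -0.1271,  0.0912])] []
```

View pics/seat.png

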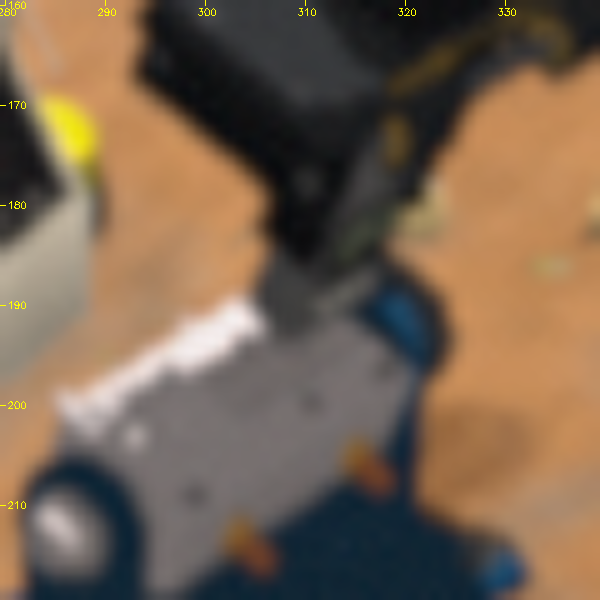

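The foot sits over the pocket region at about scene (307,196), with dark screw holes beside it at (310.5,199.5) and (299,209). I'll check the gauge's silhouette numerically against the predicted one.

```bash
python3 - <<'E'
from h import *
a=capture("scene");s=read_state();T=np.array(s["position"]);R=np.array(s["tcp_rot"])
img=a["color"]
def box(x,y,h0,h1,dx,dy):
    P=[T+R@np.array([sx*x+dx,sy*y+dy,h])/1000 for sx in(-1,1) for sy in(-1,1) for h in(h0,h1)]
    m=np.zeros((1680,2240),np.uint8);cv2.fillConvexPoly(m,cv2.convexHull(((proj(a,P)+.5)*4).astype(np.int32)),1);return m
def model(dx,dy):
    m=box(9,28,56,65,dx,dy)|box(11,20,-23,37,dx,dy)|box(4,4,37,56,dx,dy)
    return cv2.resize(m*255,(560,420),interpolation=cv2.INTER_AREA)/255.
ts=[t for t in trace("scene","depth_gauge")]
for t in ts:
    m=t["pixels"];ys,xs=np.nonzero(m);print(t["conf"],len(xs),xs.mean(),ys.mean(),xs.min(),xs.max(),ys.min(),ys.max())
t=[t["pixels"] for t in ts if abs(np.nonzero(t["pixels"])[1].mean()-310)<15 and abs(np.nonzero(t["pixels"])[0].mean()-190)<20]
if t:
    m=t[0];M=model(0,0)
    for r in range(170,206): print(r,''.join('#' if m[r,c] and M[r,c]>.5 else 'm' if m[r,c] else 'o' if M[r,c]>.5 else '.' for c in range(290,330)))
g=cv2.cvtColor(img,cv2.COLOR_RGB2GRAY)
print(' '*4,[c for c in range(296,324,2)])
for r in range(182,206): print(r,' '.join('%3d'%v for v in g[r,294:324]))
E
```

```text
0.87 313 242.08306709265176 303.0 230 254 293 314
0.86 448 214.21875 333.2142857142857 196 232 324 346
0.66 222 310.7567567567568 189.5855855855856 300 320 177 200
170 ........................................
171 ........................................
172 ..........................oo............
173 ........................ooooo...........
174 ......................ooooooooo.........
175 .....................ooooooooooo........
176 ...................ooooooooooooo........
177 ..................oooooooo####oo........
178 ..................ooooooo######o........
179 ..................ooooooo######.........
180 .................ooooooo#######.........
181 .................ooooooo######..........
182 ................ooooooo#######..........
183 ................ooooooo#######..........
184 ...............ooooooo#######...........
185 ...............ooooooo#######...........
186 ...............o############............
187 ..............o#############............
188 ..............o############m............
189 .............oo############.............
190 .............oo###########......
[... 3035 characters left out ...]
 106 104 105 111 113 109  99  97 108 113 114 113 112 112 110 100  76  71 101 126
201 115 114 117 117 117 117 115 115 113 111 110 109 111 112 115 112 107 105 110 113 112 111 110 110 105  87  60  66  99 118
202 126 115 116 118 117 115 116 116 114 113 113 114 113 113 113 113 112 113 113 112 113 108 108 109  98  74  48  61  95 112
203 140 116 114 116 115 116 115 116 115 113 114 114 114 114 114 113 114 113 112 110 109 106 103 101  86  58  41  60  92 111
204 133 116 113 115 114 114 114 115 116 114 114 114 113 114 115 114 112 111 109 109 107 102 100  89  71  45  36  59  90 110
205 119 115 116 114 113 114 114 114 114 112 114 115 115 113 113 111 111 109 107 105 104  97  88  77  58  38  35  59  93 113
```

```bash
python3 - <<'E'
import numpy as np,cv2
g=cv2.cvtColor(np.load("turned.npz")["colora"],cv2.COLOR_RGB2GRAY)
for r in range(187,206): print(r,' '.join('%3d'%v for v in g[r,292:320]))
E
```

```text
187 139 137 136 135 138 144 149 154 157 159 156 153 151 153 168 189 192 178 161 145 130  95  66  63  63  60  64  73
188 140 137 138 137 139 143 149 154 156 156 155 157 163 177 198 211 198 186 181 155 116  77  54  56  59  61  59  61
189 142 142 139 140 140 144 148 151 153 157 168 180 198 215 226 224 199 193 206 189 147  95  57  44  52  60  63  61
190 145 142 143 141 143 146 150 151 155 171 195 215 227 232 234 231 222 222 229 227 203 156 101  59  47  60  65  65
191 145 142 142 141 144 152 166 171 181 201 222 232 234 234 235 234 233 233 235 236 232 210 165 115  72  52  57  61
192 145 141 138 141 146 163 190 207 216 227 230 229 229 233 235 235 235 234 235 235 235 232 215 178 125  74  52  51
193 143 141 141 148 163 185 212 227 232 233 226 209 214 230 235 235 235 235 234 233 233 234 233 220 186 141  92  57
194 143 145 158 175 197 217 227 232 234 233 225 199 202 221 225 227 231 233 234 233 233 233 234 234 227 205 154  97
195 149 163 191 213 226 231 232 233 233 234 231 219 207 191 180 187 206 224 231 233 232 232 232 233 234 227 189 143
196 174 196 220 231 232 233 232 233 233 234 235 230 207 
[... 403 characters left out ...]
 173
200 231 231 232 233 234 234 234 233 233 232 233 233 233 233 233 232 231 225 208 204 223 231 231 225 213 193 162 133
201 232 233 233 232 229 228 231 233 233 233 233 232 232 232 232 232 231 229 223 221 227 229 222 197 178 170 139 102
202 233 233 231 224 204 199 219 231 233 232 232 232 232 231 231 231 231 231 231 229 225 213 197 162 145 142 115  78
203 234 233 229 212 173 161 196 226 232 232 232 232 231 231 230 230 231 231 229 221 197 183 181 151 129 114  91  58
204 232 234 232 221 190 175 197 225 232 232 232 231 231 231 231 232 231 226 214 196 161 145 154 150 139 112  74  46
205 212 230 234 231 223 217 222 229 232 232 231 231 231 232 232 230 222 199 184 180 145 118 123 141 150 129  86  50
```

The two screw holes sit at scene (303.3,193.6) and (310.7,199.7), so the pocket centre is (307.0,196.6). The foot centre is within 0.4 px of that, so I'll make a tiny correction and press.

```bash
python3 -m jog '-0.3 0.6 1 0 0 0 30;0 0 1 0 0 0 30;0 0 0.7 0 0 0 30;0 0 0 0 0 0 30;0 0 0 0 0 0 30' >/dev/null; python3 st.py
```

```text
23.225 [ 0.4924 -0.1237  0.1548] F [-1.03  0.47 -5.07] M [ 0.037 -0.42  -0.004]
```

```bash
python3 -m jog '0 0 0.35 0 0 0 30;0 0 0 0 0 0 30;0 0 0 0 0 0 30;0 0 0 0 0 0 30' >/dev/null; python3 st.py; python3 st.py
```

```text
23.725 [ 0.4924 -0.1238  0.1548] F [-1.46  1.31 -9.91] M [ 0.045 -0.501 -0.016]
23.725 [ 0.4924 -0.1238  0.1548] F [-1.46  1.31 -9.91] M [ 0.045 -0.501 -0.016]
```

```bash
python3 -m jog '0 0 0 0 0 0 30;0 0 0 0 0 0 30;0 0 0 0 0 0 30;0 0 0 0 0 0 30'; python3 - <<'E'
from h import *
a=capture("scene");s=read_state();T=np.array(s["position"]);R=np.array(s["tcp_rot"])
print(R.T@s["force"],proj(a,T+R[:,2]*.065),[np.round(x["at"],4) for x in place_of("scene","depth_gauge")],[np.round(x["at"],4) for x in place_of("scene","lever_knob")])
E
```

```text
time_s: 24.22
position: [0.4925, -0.1238, 0.1548]
tcp_rot: [[0.912, -0.242, 0.332], [-0.227, -0.97, -0.083], [0.343, 0.0, -0.939]]
force: [-5.0, 1.1, 8.1]
opening: 0.458
grasp_force: 29.8
[-2.60757686  1.26310113 -9.08685869] [[306.83226362 196.63168084]] [array([0.4584, 0.3081, 0.0231]), array([0.533 , 0.4313, 0.0158]), array([ 0.5135, -0.129 ,  0.091 ])] [array([0.6339, 0.2335, 0.    ])]
```

Stable at about 10 N, with the foot centre at (306.8,196.6) against the pocket at (307.0,196.6). Handing in.

```bash
python3 -c "
from rig import *
print(hand_in())"
```

```text
the job is handed in; nothing more can be done
None
```

Handed in, result not reported: fixture turned to its stop and lever released, gauge held on the large pocket with about a 10 N push (pocket fit judged from the camera, not the pin reading); I viewed 11 pictures, one over the limit of 10.

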